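# Open the latched lid of a bench incubator

## Task

Open the small bench incubator: lift its paddle latch to free the lid and raise the lid a little way by the paddle, less than half-way, then let go of the paddle so that it drops back and the lid rests ajar. Then take the lid by its steel bar handle, swing it fully open and let go, leaving it standing open. Do not haul the lid past half-way by the paddle, and do not shift or tip the bottle, dishes and vial rack around it.

Things in the scene. Friction and masses are not known exactly. Their poses are not given: they have to be found in the camera images.
- chest: the incubator, a white box fixed to the bench, 170 mm (its x) by 240 mm (its y) by 120 mm high without lid, walls 8 mm; origin at the centre of its underside, z up. Its +x side carries the lid's hinge, its -x side is the latch side where the paddle sticks out. It stands at a different place and yaw each time.
- lid_hinge (a point): point on the hinge axis of the lid, mid-length, at the upper edge of the box's +x wall (85 mm in x and 120 mm up from the box's origin); axes as the chest's; the lid turns about this y axis
- lid (a joint): lid angle, rad: 0 shut, grows as the latch side of the lid rises; stop at 1.35 (fully open). The lid, 180 mm (x) by 250 mm (y) by 18 mm thick, about 0.5 kg, has a stiff hinge and stays where it is left; raising it by its bar handle takes about 10 to 14 N. Its underside lies on the hinge's height when shut and its front edge is 175 mm from the hinge axis. While the hidden pawl is engaged it only gives about 0.02 rad.
- paddle (a joint): angle of the paddle relative to the lid, rad: 0 lying parallel to the lid (rest), 0.75 fully lifted (stop). A weak spring returns it (about 3 N at the blade when lifted). Its pivot is parallel to the hinge axis, 160 mm from it towards the latch side and 30 mm above it (lid shut). Lifting it past about 0.35 withdraws the hidden pawl, and at its stop further lifting raises the lid. Let go with the lid below about 0.1 rad it latches again.
- paddle_blade: the flat steel blade of the paddle, 66 mm (x) by 50 mm (y, its width) by 8 mm thick; it sticks out 50 mm beyond the lid's front edge. Origin at the middle of its width and thickness, where it can be pinched across its 50 mm width from above: 47 mm from the paddle's pivot, 19 mm from its free end, 32 mm beyond the lid's edge, 150 mm above the bench when shut. Its x axis points back towards the pivot, y along the pivot, z out of its upper face.
- bar_handle: the round steel bar handle on top of the lid, bar 13 mm thick and 114 mm long along the hinge direction (its y), between two legs 7 mm wide that rise 9 mm above the bar's middle; the bar rolls freely in the legs; origin at the bar's middle, 105 mm from the hinge axis and 60 mm above it when shut, that is 42 mm above the lid's upper face. It moves with the lid; its x and z axes roll with the bar and mean nothing.
- reagent_bottle: bystander: amber glass bottle with black cap, 72 mm across, 150 mm tall, origin at its foot
- dish_stack: bystander: stack of three clear culture dishes, 90 mm across, 44 mm high, origin at its foot; stands behind the incubator's hinge side
- vial_rack: bystander: white vial rack, 90 by 140 mm, 47 mm high, origin at its underside's centre

How it is judged:
On the way, in this order (a step that is already met when the one before it is completed fails the run):
1. the lid is freed and rests ajar, less than half-way up, with the paddle let go and dropped back (value of joint lid between 0.1 and 0.7 rad and value of joint paddle below 0.1 rad and contact force between the fingers and paddle_blade below 0.1 N), for 0.2 s.
2. the fingers bear on the bar handle and raise the lid by it (contact force between the fingers and bar_handle above 1 N and value of joint lid above 0.1 rad), for 0.2 s.
3. the lid is swung fully open (value of joint lid above 1.15 rad), for 0.2 s.
At the end, for the whole second after the job is handed in: The lid stands open at 1.15 rad or more (stop at 1.35) and at rest, the paddle lies back within 0.1 rad of its rest (value of joint lid above 1.15 rad and velocity of joint lid between -0.1 and 0.1 rad/s and value of joint paddle below 0.1 rad); the robot touches nothing.
It fails at once if the paddle is pushed or gripped with the lid more than half-way up (contact force between the fingers and paddle_blade above 1 N and value of joint lid above 0.7 rad).
It fails at once if the reagent bottle is shifted by over 30 mm or tipped (distance of reagent_bottle from where it was at the start of the episode above 0.03 m or angle between reagent_bottle's own z axis and vertical above 0.4 rad).
It fails at once if the dish stack is shifted by over 30 mm or tipped (distance of dish_stack from where it was at the start of the episode above 0.03 m or angle between dish_stack's own z axis and vertical above 0.4 rad).
It fails at once if the vial rack is shifted by over 30 mm or tipped (distance of vial_rack from where it was at the start of the episode above 0.03 m or angle between vial_rack's own z axis and vertical above 0.4 rad).
It also fails if it takes over 51 s, if anything falls off the work surface, if the arm or the gripper's body presses on something with over 40 N, if the wrist force passes 120 N, or if a joint passes its speed limit or range.

## Robot

A 6-joint arm with a two-finger parallel gripper is mounted at the origin on the work surface. World frame = base frame: x ahead of the robot, y to its left, z up, the work surface at z = 0. Lengths are in m, angles in rad, forces in N, time in s.
With the tool pointing down it reaches from about 0.3 to 0.775 m from the base axis. Payload 14.6 kg.
Tool frame: the origin (TCP) lies on the mounting face of the last link; the fingertips stand 173 mm ahead of it and the grasp point (between the pads) lies 155 mm ahead of it; z points along the fingers, y is the direction in which the jaws open and shut (so a half turn about z gives the same grasp; the last joint's range is limited). The gripper opens to 85 mm and grips with 20 to 120 N. Pads are 22 mm wide; open, the fingers measure 114 mm over their backs; the gripper's body (76 mm by 85 mm) begins 54 mm behind the grasp point. The pads swing forward as they close: fully open they stand 13 mm farther back than shut.
Start: joints at [-1.279, 0.3, 1.521, -0, 1.321, -0.067], TCP at [0.193, -0.515, 0.405] pointing down, gripper open.
Joint ranges: [-3.03, 3.03], [-0.79, 2.21], [0.23, 2.52], [-1.04, 4.18], [0, 3.07], [-2.55, 2.55]. Speed limits (rad/s): [2.22, 2.22, 2.57, 3.14, 3.14, 3.14].

## Interface

Orientations are given as a 3x3 rotation matrix whose columns are the frame's x, y, z axes.
In Python, from bench import read_state, cams, workorder, regions_of, pinpoint gives the robot as it stands.
- The arm moves only by the tool play_rows, never from a script. Its argument "series" is a list of rows, each a list of 6 numbers: the shift along the tool's x, y, z in mm, then the turn, a rotation vector about the tool's x, y, z in rad. A call has 1 to 12 rows; each row is the pose to reach, as a shift and turn from the pose measured when the call began, along the tool's axes at that moment; what a row does not reach only later rows make up. A row lasts 1/10 s, in which the tool goes at most 50 mm and 8.59 degrees, less where a joint would pass 70% of its speed; a pose out of reach is approached as far as the arm can. A call with a gripper value outside its range is refused whole. "fingers" is the opening, from 0 (shut) to 1 (fully open), set as the call begins (left out, the last holds). The fingers move at their own pace and stop on an object; "force" is the grip in N (left out, the last holds). Time passes only in rows, so rows that repeat a pose let the fingers close. It gives the time, the measured TCP pose, the force and the opening at its end, in the units of the state.
- read_state(): the state, without advancing time (a new reading comes with each control period).
- cams.read_camera(name): name is "scene" or "top" or "wrist"; returns a dict with "image" (384x512x3 uint8, red, green, blue), "fx", "fy", "cx", "cy" (pixels), "world_from_camera" (4x4, takes a point from camera to world coordinates); the wrist camera has in their place "mount" (4x4, takes a point from camera to tool coordinates, whose origin is the TCP and whose axes are the flange's). Camera axes: x right, y up, looking along -z (the intrinsics and any distortion apply to the point x, -y, -z); pixel columns grow to the right and rows downward; lengths in m; the calibration is good to about 2 mm. A picture is of the moment at which its call begins: read the wrist's pose just before it. There is no depth.
- workorder.sign_off(): hands the job in, once; it reports no verdict.
Trained networks look in a picture, given as the dict that the camera call returned (one of the last four; its "shot" number tells which), for a name from the list of things; names that differ only in an ending like _2 or _b are one class to them, and where a whole thing is asked for, a point or a joint stands for the part that bears it (a point fixed in the world has none). Each returns a list of dicts, best first, with "conf" (0 to 1); they miss things now and then, are a little off and sometimes report something else, mostly with a low value. They report only what shows in the picture. A call takes as long as a camera call.
- regions_of(picture, target): "region" (384x512 bool, what is visible of it) and "box" ([centre column, centre row, width, height] in pixels, round what is visible of it).
- pinpoint(picture, target): "xy" ([column, row] in pixels: a listed point, or the origin of a listed thing).
The state is a dict: "time_s": time; "joints": joint angles; "dq": joint speeds; "tau": joint torques, N m; "position": TCP position; "ee_rot": TCP orientation; "ft_force": force on the tool from outside, world axes, zero at the start; "moment": the same for the moment, N m; "gripper_width": finger opening in m.
Only numpy, scipy, OpenCV 4.12 (cv2) and the standard library are available. Lean on these libraries where they do the work, as an engineer would, in place of code of your own. Each camera call takes 0.05 s, during which the arm holds its last target.

## Working session

There is one attempt and no reset: what is moved stays moved. The work goes in short steps, Python scripts to look and compute and a tool call to move; the robot and the scene stay as the last step left them, time stands still between calls to the robot, and variables do not carry over. Pictures are saved under pics/ and viewed, and the job is handed in when it is done.

Besides the shell and the picture viewer there is one more tool, called as name(argument=value, ...) on one line, values as JSON. play_rows: Moves the arm, as the interface text tells. Its arguments: {"type":"object","properties":{"series":{"type":"array","items":{"type":"array","items":{"type":"number"}}},"fingers":{"type":"number"},"force":{"type":"number"}},"required":["series"]}

```bash
ls; mkdir -p pics
python3 - <<'E'
from bench import read_state, cams, regions_of, pinpoint
import cv2,numpy as np
s=read_state();print({k:np.round(v,3).tolist() for k,v in s.items()})
for n in ["scene","top"]:
    p=cams.read_camera(n);cv2.imwrite(f"pics/{n}0.png",p["image"][:,:,::-1])
    print(n,p["fx"],p["fy"],p["cx"],p["cy"],p.keys());print(np.round(p["world_from_camera"],3).tolist())
    for t in ["chest","lid_hinge","paddle_blade","bar_handle","reagent_bottle","dish_stack","vial_rack"]:
        print(t,[(np.round(r["xy"],1).tolist(),round(r["conf"],2)) for r in pinpoint(p,t)[:3]])
E
```

```text
pics
{'time_s': 0.0, 'joints': [-1.279, 0.3, 1.522, -0.0, 1.321, -0.067], 'dq': [0.0, -0.0, -0.0, 0.002, 0.001, 0.001], 'tau': [0.001, -54.351, -36.18, -0.0, 0.004, -0.0], 'position': [0.193, -0.515, 0.404], 'ee_rot': [[0.936, 0.351, -0.0], [0.351, -0.936, 0.001], [0.0, -0.001, -1.0]], 'ft_force': [-0.107, -0.29, 0.089], 'moment': [0.024, 0.012, -0.061], 'gripper_width': 0.086}
scene 366.817387175947 366.817387175947 254.68118925770437 192.80335488953764 dict_keys(['image', 'fx', 'fy', 'cx', 'cy', 'world_from_camera', 'shot'])
[[0.691, -0.529, 0.493, 1.191], [0.723, 0.514, -0.461, -0.543], [-0.009, 0.675, 0.738, 1.039], [0.0, 0.0, 0.0, 1.0]]
chest [([251.0, 214.2], 0.9)]
lid_hinge [([274.8, 184.0], 0.73)]
paddle_blade [([221.2, 205.7], 0.76)]
bar_handle [([247.4, 183.1], 0.47)]
reagent_bottle [([329.8, 162.7], 0.71)]
dish_stack [([300.8, 205.6], 0.98), ([247.8, 185.8], 0.67)]
vial_rack [([156.0, 310.0], 0.87)]
top 392.28550460495484 392.28550460495484 243.92039155255966 192.50954154597665 dict_keys(['image', 'fx', 'fy', 'cx', 'cy', 'world_from_camera', 'shot'])
[[-0.024, 0.992, -0.127, 0.407], [-1.0, -0.025, -0.004, 0.016], [-0.008, 0.127, 0.992, 1.444], [0.0, 0.0, 0.0, 1.0]]
chest [([243.7, 197.1], 0.63)]
lid_hinge [([213.5, 187.4], 0.92)]
paddle_blade [([277.4, 199.0], 0.64), ([247.8, 194.5], 0.6)]
bar_handle [([249.5, 192.1], 0.65)]
reagent_bottle [([130.4, 198.4], 0.93)]
dish_stack [([197.4, 176.9], 0.77)]
vial_rack [([364.2, 178.8], 0.85)]
```

View pics/scene0.png

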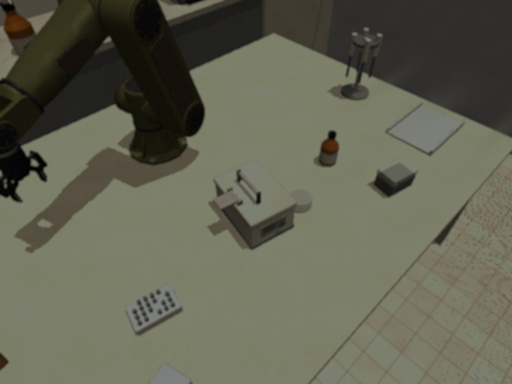

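View pics/top0.png

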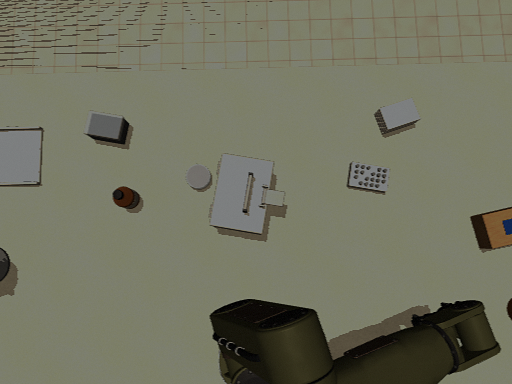

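```bash
cat > h.py <<'E'
from bench import read_state, cams, regions_of, pinpoint
import cv2,numpy as np
from scipy.optimize import least_squares
def proj(p,X,T=None):
    T=np.linalg.inv(p["world_from_camera"] if T is None else T)
    c=T[:3,:3]@np.array(X)+T[:3,3]
    return np.array([p["fx"]*c[0]/-c[2]+p["cx"], p["fy"]*-c[1]/-c[2]+p["cy"]])
def ray(p,uv,z,T=None):
    T=p["world_from_camera"] if T is None else T
    d=T[:3,:3]@np.array([(uv[0]-p["cx"])/p["fx"],-(uv[1]-p["cy"])/p["fy"],-1])
    o=T[:3,3]; return o+d*(z-o[2])/d[2]
def wristT(p,s):
    T=np.eye(4);T[:3,:3]=s["ee_rot"];T[:3,3]=s["position"];return T@p["mount"]
E
python3 - <<'E'
from h import *
L={"chest":(0,0,0),"lid_hinge":(.085,0,.12),"paddle_blade":(.085-.207,0,.15),"bar_handle":(-.02,0,.18)}
obs=[]
for n in ["scene","top"]:
    p=cams.read_camera(n)
    for t in list(L)[1:]:
        r=pinpoint(p,t)
        if r: obs.append((p,n,t,np.array(r[0]["xy"])))
    for t,z in [("lid_hinge",.12),("paddle_blade",.15),("bar_handle",.18),("reagent_bottle",0),("dish_stack",0),("vial_rack",0)]:
        r=pinpoint(p,t); print(n,t,[np.round(ray(p,q["xy"],z),3).tolist() for q in r[:2]])
    # box mask
    for t in ["lid","bar_handle","paddle_blade"]:
        for q in regions_of(p,t)[:1]:
            m=q["region"].astype(np.uint8); r=cv2.minAreaRect(cv2.findNonZero(m)); print(n,t,q["conf"],np.round(q["box"]),np.round(cv2.boxPoints(r),1).tolist(),r[2])
    if n=="top": cv2.imwrite("pics/topz.png",cv2.resize(p["image"][140:250,180:310,::-1],None,fx=6,fy=5.4,interpolation=cv2.INTER_CUBIC)[:590])
def W(x,l):
    c,s=np.cos(x[2]),np.sin(x[2]);return np.array([x[0]+c*l[0]-s*l[1],x[1]+s*l[0]+c*l[1],l[2]])
f=lambda x:np.concatenate([proj(p,W(x,L[t]))-uv for p,n,t,uv in obs])
r=least_squares(f,[.42,0,1.5],loss="soft_l1");print(r.x)
for (p,n,t,uv),e in zip(obs,f(r.x).reshape(-1,2)):print(n,t,np.round(e,1))
E
```

```text
scene lid_hinge [[0.586, 0.116, 0.12]]
scene paddle_blade [[0.557, -0.096, 0.15]]
scene bar_handle [[0.574, 0.012, 0.18]]
scene reagent_bottle [[0.573, 0.45, 0.0]]
scene dish_stack [[0.64, 0.199, 0.0]]
scene vial_rack [[0.645, -0.425, 0.0]]
scene lid 0.76 [254. 191.  86.  71.] [[204.6999969482422, 181.89999389648438], [270.70001220703125, 149.89999389648438], [297.20001220703125, 204.5], [231.3000030517578, 236.60000610351562]] 64.09349060058594
scene bar_handle 0.61 [248. 179.  20.  18.] [[236.0, 172.89999389648438], [239.6999969482422, 169.39999389648438], [258.5, 189.6999969482422], [254.8000030517578, 193.10000610351562]] 47.121097564697266
scene paddle_blade 0.48 [255. 194.  85.  69.] [[203.89999389648438, 181.8000030517578], [267.8999938964844, 148.3000030517578], [297.3999938964844, 204.5], [233.39999389648438, 238.0]] 62.35402297973633
top lid_hinge [[0.601, 0.119, 0.12]]
top paddle_blade [[0.534, -0.085, 0.15], [0.631, 0.168, 0.15]]
top bar_handle [[0.571, 0.012, 0.18]]
top reagent_bottle []
top dish_stack [[0.665, 0.191, 0.0], [0.619, 0.138, 0.0]]
top vial_rack [[0.634, -0.423, 0.0]]
top lid 0.86 [245. 194.  76.  80.] [[208.3000030517578, 224.89999389648438], [220.6999969482422, 152.0], [289.0, 163.60000610351562], [276.6000061035156, 236.5]] 9.659893035888672
top bar_handle 0.47 [248. 193.   5.  29.] [[241.89999389648438, 206.39999389648438], [248.10000610351562, 175.60000610351562], [251.89999389648438, 176.39999389648438], [245.8000030517578, 207.1999969482422]] 11.309932708740234
top paddle_blade 0.76 [274. 200.  19.  14.] [[263.79998779296875, 203.3000030517578], [266.20001220703125, 188.89999389648438], [284.0, 191.8000030517578], [281.6000061035156, 206.3000030517578]] 9.462321281433105
[0.5755824  0.03231373 1.32392533]
scene lid_hinge [1.9 1.8]
scene paddle_blade [ 0.1 -3.4]
scene bar_handle [-0.5 -0.8]
top lid_hinge [1.2 1.4]
top paddle_blade [ 0.3 -3.6]
top bar_handle [-0.3  0.1]
```

View pics/topz.png

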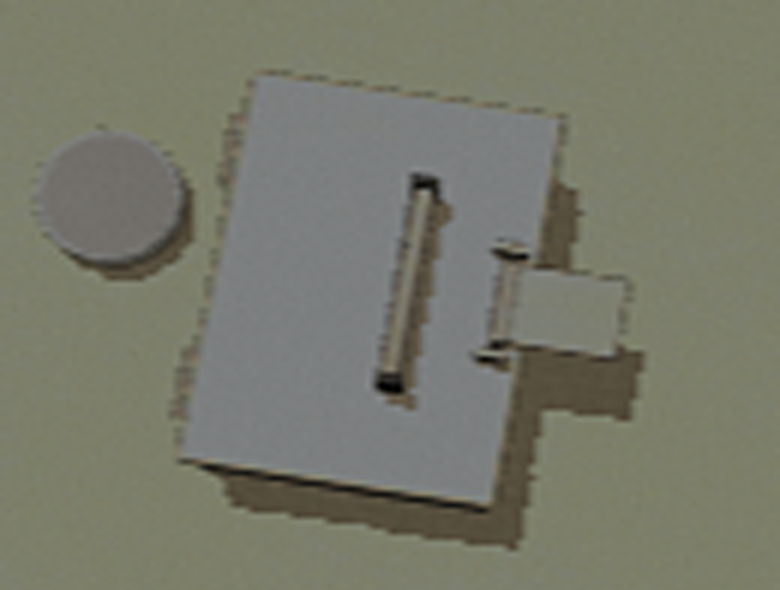

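```bash
cat >> h.py <<'E'
def W(x,l):
    c,s=np.cos(x[2]),np.sin(x[2]);return np.array([x[0]+c*l[0]-s*l[1],x[1]+s*l[0]+c*l[1],l[2]])
E
python3 - <<'E'
from h import *
p=cams.read_camera("top")
obs=[((.09,.125),(222.5,153.9)) ]
# image up = world +x ; chest +x ~ world +y = image left ; chest y ~ world -x = image down
L=[((.09,-.125,.138),(222.5,153.9)),((-.09,-.125,.138),(273.7,161.3)),((-.09,.125,.138),(261.7,233.9)),((.09,.125,.138),(210.3,225.2)),
((-.141,-.025,.154),(180+628/6,140+280/5.4)),((-.141,.025,.154),(180+615/6,140+354/5.4)),((-.02,-.057,.189),(180+424/6,140+180/5.4)),((-.02,.057,.189),(180+389/6,140+382/5.4))]
f=lambda x:np.concatenate([proj(p,W(x,l))-np.array(u) for l,u in L])
r=least_squares(f,[.57,.03,1.4],loss="soft_l1");print(r.x,np.round(f(r.x).reshape(-1,2),1).tolist())
x=r.x;print("blade",W(x,(-.122,0,.15)),"bar",W(x,(-.02,0,.18)),"hinge",W(x,(.085,0,.12)))
s=read_state()
y=np.array([np.sin(x[2]),-np.cos(x[2]),0])  # -chest y
z=np.array([0,0,-1.]);R=np.column_stack([np.cross(y,z),y,z])
from scipy.spatial.transform import Rotation as Ro
R0=np.array(s["ee_rot"])
t=W(x,(-.122,0,.15))+[0,0,.155+.10]
print(R0.T@(t-s["position"])*1000, Ro.from_matrix(R0.T@R).as_rotvec())
E
```

```text
[0.57355127 0.02905049 1.3857193 ] [[-0.9, -1.1], [0.3, -0.3], [0.9, 0.3], [-1.3, 0.3], [0.3, -0.2], [0.2, 0.9], [-0.1, 1.4], [0.1, -1.5]]
blade [ 0.55110055 -0.09086601  0.15      ] bar [0.56987082 0.00939204 0.18      ] hinge [0.58919316 0.11259886 0.12      ]
[ 4.84098711e+02 -2.71411214e+02 -3.30185187e-01] [-1.01637204e-05 -2.85087320e-05 -1.02692921e+00]
```

play_rows(series=[[40,-23,0,0,0,-0.086],[81,-45,0,0,0,-0.171],[121,-68,0,0,0,-0.257],[161,-90,0,0,0,-0.342],[202,-113,0,0,0,-0.428],[242,-136,0,0,0,-0.513],[282,-158,0,0,0,-0.6],[323,-181,0,0,0,-0.685],[363,-204,0,0,0,-0.77],[403,-226,0,0,0,-0.856],[444,-249,0,0,0,-0.94],[484,-271,0,0,0,-1.027]], fingers=1)

```text
time_s: 3.35
position: [0.5521, -0.0894, 0.4048]
ee_rot: [[0.18, 0.984, 0.0], [0.984, -0.18, -0.0], [-0.0, 0.0, -1.0]]
ft_force: [1.0, -0.5, -0.3]
gripper_width: 0.0854
```

Run:
```python
from h import *
s=read_state();p=cams.read_camera("wrist")
print(s["time_s"],np.round(s["position"],4),np.round(s["joints"],3),np.round(s["ee_rot"],3).tolist())
T=wristT(p,s)
for t,z in [("lid_hinge",.12),("paddle_blade",.15),("bar_handle",.18)]:
    print(t,[(np.round(q["xy"]),q["conf"],np.round(ray(p,q["xy"],z,T),4).tolist()) for q in pinpoint(p,t)[:2]])
im=p["image"][:,:,::-1].copy()
for x,c in [((.57355,.02905,1.3857),(0,0,255))]:
  for l in [(-.122,0,.154),(-.141,.025,.154),(-.141,-.025,.154),(-.09,-.125,.138),(-.09,.125,.138),(-.02,0,.18),(-.02,-.057,.189),(-.02,.057,.189)]:
    u=proj(p,W(x,l),T); print(l,np.round(u)); cv2.circle(im,tuple(int(v) for v in np.round(u)),3,c,1)
cv2.imwrite("pics/w1.png",im)
```

```text
3.35 [ 0.5521 -0.0894  0.4048] [-0.226  0.321  1.494 -0.     1.327 -0.045] [[0.18, 0.984, 0.0], [0.984, -0.18, -0.0], [-0.0, 0.0, -1.0]]
lid_hinge []
paddle_blade [(array([261., 205.]), 0.74, [0.5547, -0.0926, 0.15])]
bar_handle [(array([261.,  58.]), 0.58, [0.5731, 0.0095, 0.18])]
(-0.122, 0, 0.154) [256. 205.]
(-0.141, 0.025, 0.154) [225. 228.]
(-0.141, -0.025, 0.154) [287. 228.]
(-0.09, -0.125, 0.138) [409. 162.]
(-0.09, 0.125, 0.138) [103. 161.]
(-0.02, 0, 0.18) [256.  59.]
(-0.02, -0.057, 0.189) [354.  57.]
(-0.02, 0.057, 0.189) [158.  56.]
```

View pics/w1.png

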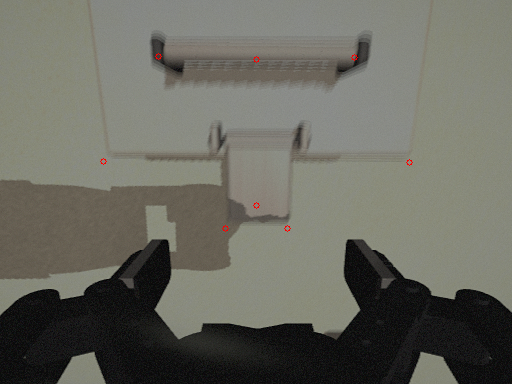

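```bash
cat > w.py <<'E'
from h import *
import sys
s=read_state();p=cams.read_camera("wrist")
print(s["time_s"],np.round(s["position"],4),np.round(s["dq"],3))
T=wristT(p,s)
for t,z in [("lid_hinge",.12),("paddle_blade",.15),("bar_handle",.18)]:
    print(t,[(np.round(q["xy"]),q["conf"],np.round(ray(p,q["xy"],z,T),4).tolist()) for q in pinpoint(p,t)[:2]])
im=p["image"][:,:,::-1].copy()
cv2.imwrite("pics/%s.png"%sys.argv[1],cv2.resize(im[:260,80:440],None,fx=2.2,fy=2.2,interpolation=cv2.INTER_CUBIC))
np.save("T.npy",T);print(p["fx"],p["cx"],p["cy"])
E
python3 w.py w2
```

```text
3.55 [ 0.5514 -0.0907  0.4043] [-0.042 -0.021  0.017 -0.001 -0.001  0.   ]
lid_hinge [(array([260., 204.]), 0.48, [0.5517, -0.1019, 0.12])]
paddle_blade [(array([260., 204.]), 0.69, [0.5536, -0.0923, 0.15])]
bar_handle [(array([259.,  55.]), 0.77, [0.5712, 0.0102, 0.18])]
291.3291853871266 257.0287323780228 194.4100730886833
```

View pics/w2.png

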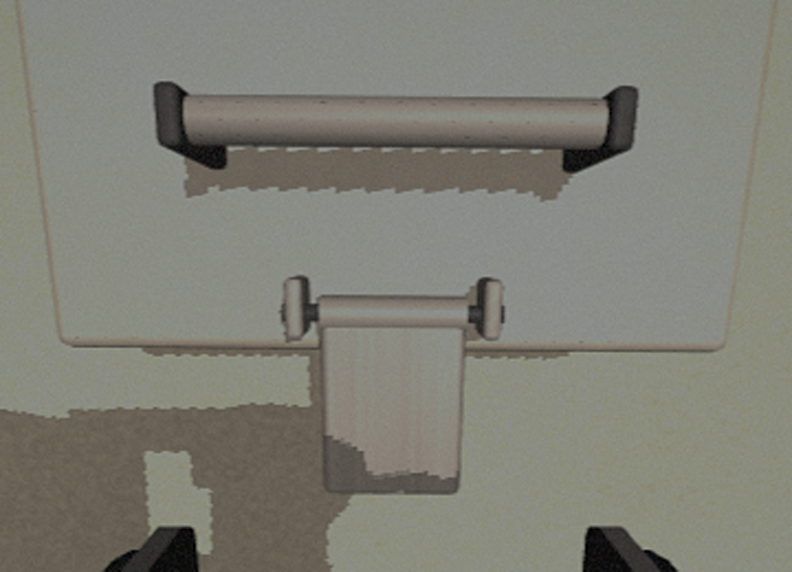

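Run:
```python
from h import *
T=np.load("T.npy");p=cams.read_camera("wrist")
L=[((-.141,-.025,.152),(288.7,223.4)),((-.141,.025,.152),(227.5,224.1)),((-.09,-.125,.138),(408.8,159.3)),((-.09,.125,.138),(107.8,157)),((-.02,0,.18),(260.1,55.2)),((-.02,-.0605,.185),(80+636/2.2,47)),((-.02,.0605,.185),(80+154/2.2,46))]
f=lambda x:np.concatenate([proj(p,W(x,l),T)-np.array(u) for l,u in L])
r=least_squares(f,[.57,.03,1.4],loss="soft_l1");print(r.x,np.round(f(r.x).reshape(-1,2),1).tolist())
x=r.x;print("blade",W(x,(-.122,0,.15)),"bar",W(x,(-.02,0,.18)),"hinge",W(x,(.085,0,.12)))
s=read_state();y=np.array([np.sin(x[2]),-np.cos(x[2]),0]);z=np.array([0,0,-1.]);R=np.column_stack([np.cross(y,z),y,z])
from scipy.spatial.transform import Rotation as Ro
R0=np.array(s["ee_rot"])
print(s["position"],s["ft_force"])
for dz in (0,):
  t=W(x,(-.122,0,.15))+[0,0,.155+dz]
  print(R0.T@(t-s["position"])*1000, Ro.from_matrix(R0.T@R).as_rotvec())
```

```text
[0.57582255 0.03080905 1.37921997] [[0.4, -0.1], [-0.2, -1.2], [4.2, -0.4], [-3.7, -0.4], [-0.1, -2.6], [-6.5, 4.7], [7.5, 4.1]]
blade [ 0.55259293 -0.08895899  0.15      ] bar [0.57201441 0.01117495 0.18      ] hinge [0.59200711 0.114254   0.12      ]
[ 0.55066055 -0.09219574  0.40493987] [-0.72913835 -0.83021454  0.03249549]
[ 3.54734153  1.26439293 99.94001011] [3.30985944e-04 7.88015273e-05 4.71859104e-03]
```

play_rows(series=[[2,1,20,0,0,0.005],[3,1,40,0,0,0.005],[3,1,60,0,0,0.005],[3,1,80,0,0,0.005],[3,1,95,0,0,0.005],[3,1,100,0,0,0.005],[3,1,100,0,0,0.005]], fingers=1)

```text
time_s: 4.5
position: [0.5521, -0.0899, 0.3048]
ee_rot: [[0.192, 0.981, -0.0], [0.981, -0.192, 0.0], [-0.0, -0.0, -1.0]]
ft_force: [0.1, -0.2, 0.5]
gripper_width: 0.0853
```

play_rows(series=[[0,0,0,0,0,0],[0,0,0,0,0,0],[0,0,0,0,0,0],[0,0,0,0,0,0],[0,0,0,0,0,0],[0,0,0,0,0,0],[0,0,0,0,0,0],[0,0,0,0,0,0]], fingers=0, force=50)

```text
time_s: 5.3
position: [0.552, -0.09, 0.3057]
ee_rot: [[0.192, 0.981, 0.0], [0.981, -0.192, -0.0], [-0.0, 0.0, -1.0]]
ft_force: [-4.2, -1.2, 6.4]
gripper_width: 0.0489
```

```bash
python3 w.py w3
```

```text
5.3 [ 0.552  -0.09    0.3057] [ 0.001  0.001 -0.001 -0.001  0.    -0.   ]
lid_hinge []
paddle_blade []
bar_handle []
291.3291853871266 257.0287323780228 194.4100730886833
```

View pics/w3.png

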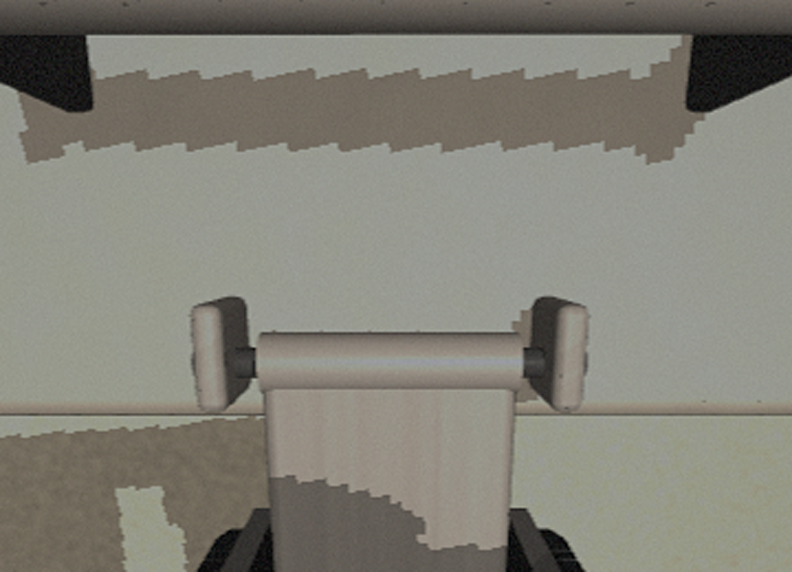

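Run:
```python
from h import *
p=cams.read_camera("wrist");print(np.round(p["mount"],3).tolist())
from scipy.spatial.transform import Rotation as Ro
s=read_state();R0=np.array(s["ee_rot"]);P=np.array(s["position"])
# chest-plane coords: u=chest x (=tool x), v=up. lid frame relative to hinge
def g(th,ph):
    q=np.array([-.160,.030])+.047*np.array([-np.cos(ph),np.sin(ph)])
    c,s_=np.cos(th),np.sin(th) # front rises: -x -> up
    return np.array([c*q[0]+s_*q[1], -s_*q[0]+c*q[1]])
g0=g(0,0)
def row(th,ph,tilt):
    d=g(th,ph)-g0
    # tool coords: x=chest x, z=-up. grasp at tool (0,0,155)
    gp=np.array([d[0],0,-d[1]])*1000+[0,0,155]
    rot=Ro.from_rotvec([0,-tilt,0])
    return np.round(np.r_[gp-rot.apply([0,0,155]),0,-tilt,0],3)
for ph in np.arange(.1,.76,.05): print("A",round(ph,2),row(0,ph,.3*ph/.75))
for th in np.arange(.05,.46,.05): print("B",round(th,2),row(th,.75,.3))
```

```text
[[-0.0, 0.964, 0.266, 0.068], [1.0, 0.0, -0.0, -0.0], [-0.0, 0.266, -0.964, 0.031], [0.0, 0.0, 0.0, 1.0]]
A 0.1 [ 6.433  0.    -4.568  0.    -0.04   0.   ]
A 0.15 [ 9.822  0.    -6.745  0.    -0.06   0.   ]
A 0.2 [13.324  0.    -8.842  0.    -0.08   0.   ]
A 0.25 [ 16.935   0.    -10.854   0.     -0.1     0.   ]
A 0.3 [ 20.655   0.    -12.775   0.     -0.12    0.   ]
A 0.35 [ 24.479   0.    -14.6     0.     -0.14    0.   ]
A 0.4 [ 28.404   0.    -16.323   0.     -0.16    0.   ]
A 0.45 [ 32.429   0.    -17.939   0.     -0.18    0.   ]
A 0.5 [ 36.547   0.    -19.443   0.     -0.2     0.   ]
A 0.55 [ 40.757   0.    -20.83    0.     -0.22    0.   ]
A 0.6 [ 45.053   0.    -22.096   0.     -0.24    0.   ]
A 0.65 [ 49.432   0.    -23.234   0.     -0.26    0.   ]
A 0.7 [ 53.888   0.    -24.242   0.     -0.28    0.   ]
A 0.75 [ 58.416   0.    -25.114   0.     -0.3     0.   ]
B 0.05 [ 61.76    0.    -34.752   0.     -0.3     0.   ]
B 0.1 [ 65.581   0.    -44.211   0.     -0.3     0.   ]
B 0.15 [ 69.87    0.    -53.467   0.     -0.3     0.   ]
B 0.2 [ 74.616   0.    -62.497   0.     -0.3     0.   ]
B 0.25 [ 79.808   0.    -71.278   0.     -0.3     0.   ]
B 0.3 [ 85.432   0.    -79.789   0.     -0.3     0.   ]
B 0.35 [ 91.474   0.    -88.009   0.     -0.3     0.   ]
B 0.4 [ 97.92    0.    -95.916   0.     -0.3     0.   ]
B 0.45 [ 104.752    0.    -103.491    0.      -0.3      0.   ]
```

play_rows(series=[[6,0,-5,0,-0.04,0],[13,0,-9,0,-0.08,0],[17,0,-11,0,-0.1,0],[21,0,-13,0,-0.12,0],[28,0,-16,0,-0.16,0],[32,0,-18,0,-0.18,0],[37,0,-19,0,-0.2,0],[41,0,-21,0,-0.22,0],[45,0,-22,0,-0.24,0],[49,0,-23,0,-0.26,0],[54,0,-24,0,-0.28,0],[58,0,-25,0,-0.3,0]], force=40)

```text
time_s: 6.75
position: [0.5629, -0.0343, 0.3311]
ee_rot: [[0.184, 0.981, -0.058], [0.936, -0.193, -0.293], [-0.299, -0.0, -0.954]]
ft_force: [-2.4, -16.2, -5.1]
gripper_width: 0.0489
```

Run:
```python
from h import *
s=read_state();print(s["time_s"],np.round(s["joints"],3),np.round(s["ft_force"],1),np.round(s["moment"],2))
p=cams.read_camera("scene");cv2.imwrite("pics/s4.png",cv2.resize(p["image"][110:270,150:350,::-1],None,fx=3.6,fy=3.6,interpolation=cv2.INTER_CUBIC))
p=cams.read_camera("wrist");cv2.imwrite("pics/w4.png",p["image"][:,:,::-1])
```

```text
6.75 [-0.088  0.41   1.558 -0.322  1.224  0.224] [ -2.4 -16.2  -5.1] [-2.33  0.23 -0.11]
```

View pics/s4.png

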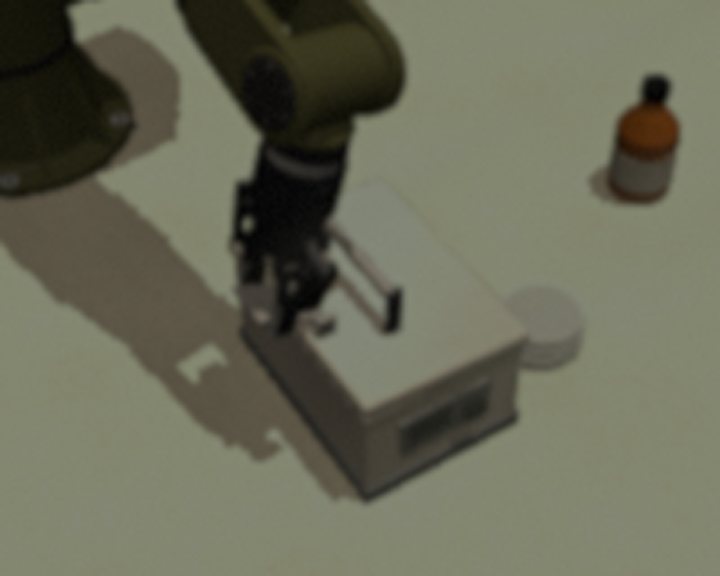

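View pics/w4.png

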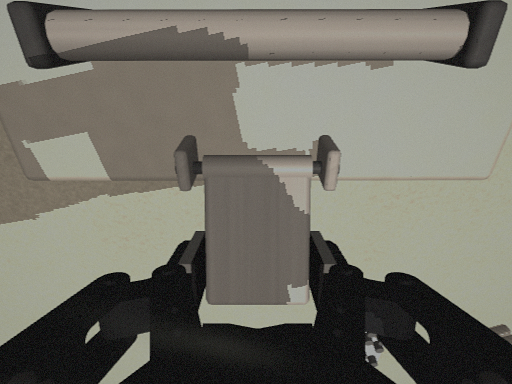

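Run:
```python
from h import *
def g(th,ph=.75):
    q=np.array([-.160,.030])+.047*np.array([-np.cos(ph),np.sin(ph)])
    c,s_=np.cos(th),np.sin(th)
    return np.array([c*q[0]+s_*q[1], -s_*q[0]+c*q[1]])
t=.3
for th in np.arange(.05,.5,.05):
    d=(g(th)-g(0))*1000
    # tool x axis = (cos t, -sin t) in (u,v) ; tool z = (-sin t,-cos t)
    print(round(th,2),np.round([d[0]*np.cos(t)-d[1]*np.sin(t),-d[0]*np.sin(t)-d[1]*np.cos(t)],1))
```

```text
0.05 [  0.3 -10.2]
0.1 [  1.2 -20.4]
0.15 [  2.6 -30.5]
0.2 [  4.4 -40.5]
0.25 [  6.8 -50.4]
0.3 [  9.7 -60.2]
0.35 [ 13.  -69.9]
0.4 [ 16.8 -79.3]
0.45 [ 21.1 -88.6]
```

play_rows(series=[[0,0,-5,0,0,0],[0,0,-10,0,0,0],[1,0,-18,0,0,0],[2,0,-25,0,0,0],[3,0,-32,0,0,0],[4,0,-40,0,0,0],[7,0,-50,0,0,0],[10,0,-60,0,0,0],[13,0,-70,0,0,0],[17,0,-79,0,0,0],[19,0,-84,0,0,0],[19,0,-84,0,0,0]])

```text
time_s: 8.05
position: [0.5711, 0.0084, 0.4071]
ee_rot: [[0.184, 0.981, -0.057], [0.936, -0.192, -0.294], [-0.3, 0.0, -0.954]]
ft_force: [-3.6, -3.7, 2.6]
gripper_width: 0.0483
```

Run:
```python
from h import *
s=read_state();print(s["time_s"],np.round(s["joints"],3),np.round(s["ft_force"],1),np.round(s["moment"],2))
p=cams.read_camera("scene");cv2.imwrite("pics/s5.png",cv2.resize(p["image"][110:270,150:350,::-1],None,fx=3.6,fy=3.6,interpolation=cv2.INTER_CUBIC))
p=cams.read_camera("wrist");cv2.imwrite("pics/w5.png",p["image"][:,:,::-1])
```

```text
8.05 [-0.012  0.358  1.446 -0.304  1.402  0.242] [-3.6 -3.7  2.6] [-0.83  0.64  0.06]
```

View pics/s5.png

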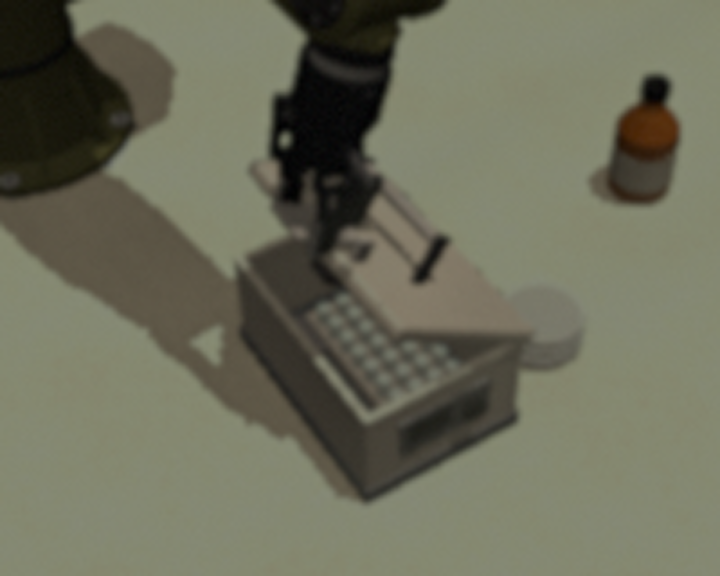

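View pics/w5.png

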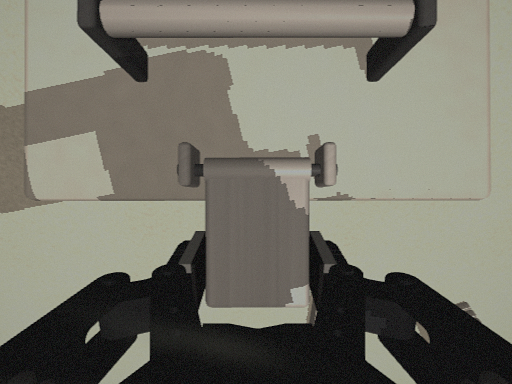

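play_rows(series=[[0,0,0,0,0,0],[0,0,0,0,0,0],[0,0,0,0,0,0],[0,0,0,0,0,0],[0,0,0,0,0,0],[0,0,0,0,0,0],[0,0,0,0,0,0],[0,0,0,0,0,0]], fingers=1)

```text
time_s: 8.95
position: [0.571, 0.0083, 0.407]
ee_rot: [[0.184, 0.981, -0.057], [0.936, -0.192, -0.294], [-0.3, 0.001, -0.954]]
ft_force: [-0.1, -0.1, 0.2]
gripper_width: 0.0852
```

Run:
```python
from h import *
s=read_state();print(s["time_s"],np.round(s["joints"],3),np.round(s["ft_force"],1),np.round(s["moment"],2))
p=cams.read_camera("scene");cv2.imwrite("pics/s6.png",cv2.resize(p["image"][110:270,150:350,::-1],None,fx=3.6,fy=3.6,interpolation=cv2.INTER_CUBIC))
p=cams.read_camera("wrist");cv2.imwrite("pics/w6.png",p["image"][:,:,::-1])
```

```text
8.95 [-0.013  0.358  1.446 -0.304  1.401  0.242] [-0.1 -0.1  0.2] [ 0.07 -0.02 -0.03]
```

View pics/w6.png

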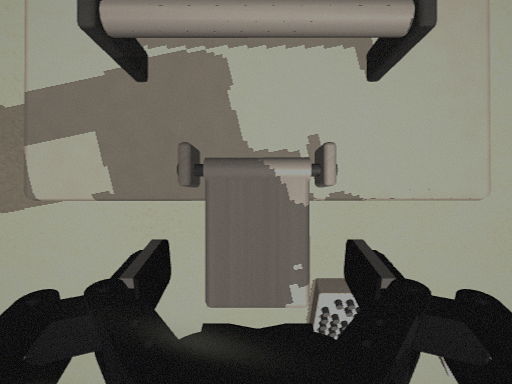

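```bash
cat > fit.py <<'E'
from h import *
x=np.array([.57582,.03081,1.37922])
def LP(l,th,ph=None):
    # l: lid coords rel. hinge (u,y,v) or blade coords rel. pivot if ph given
    u,y,v=l
    if ph is not None:
        c,s=np.cos(ph),np.sin(ph); u,v=c*u+s*v-.160,-s*u+c*v+.030
    c,s=np.cos(th),np.sin(th)
    return W(x,(.085+c*u+s*v,y,.12-s*u+c*v))
E
python3 - <<'E'
from fit import *
s=read_state();p=cams.read_camera("wrist");T=wristT(p,s)
L=[((-.175,.125,.018),(25,198)),((-.175,-.125,.018),(490,198)),((-.105,0,.060),(257,18))]
B=[((-.066,.025,.004),(205.5,306)),((-.066,-.025,.004),(309,306))]
f=lambda q:np.concatenate([proj(p,LP(l,q[0]),T)-np.array(u) for l,u in L]+[proj(p,LP(l,q[0],q[1]),T)-np.array(u) for l,u in B])
for i in ([.4,.1],[.4,.7]):
    r=least_squares(f,i);print(r.x,r.cost,np.round(r.fun.reshape(-1,2),1).tolist())
for ph in (0,.3,.75): print(ph,proj(p,LP(B[0][0],.4,ph),T),proj(p,LP(B[1][0],.4,ph),T))
E
```

```text
[ 0.55930348 -0.00794219] 11.584954041931425 [[-1.6, 1.8], [2.3, 0.7], [0.5, 3.1], [0.8, 0.1], [0.9, -0.2]]
[ 0.55930348 -0.00794219] 11.584954041931287 [[-1.6, 1.8], [2.3, 0.7], [0.5, 3.1], [0.8, 0.1], [0.9, -0.2]]
0 [216.61871991 286.73041114] [299.22339351 286.54232931]
0.3 [211.49842645 296.99672211] [304.52065547 296.78680533]
0.75 [201.90014818 291.80789242] [314.32959338 291.55302329]
```

View pics/s6.png

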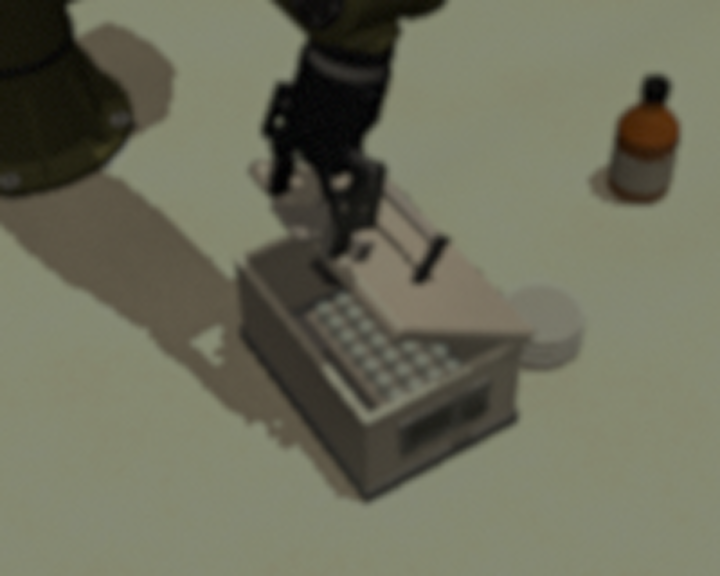

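play_rows(series=[[-9,0,-29,0,0,0],[-18,0,-58,0,0,0],[-27,0,-87,0,0,0],[-35,0,-115,0,0,0],[-35,0,-115,0,0,0]], fingers=0.5)

```text
time_s: 9.6
position: [0.5707, 0.0094, 0.5314]
ee_rot: [[0.186, 0.981, -0.051], [0.936, -0.192, -0.294], [-0.299, 0.007, -0.954]]
ft_force: [-0.2, 0.8, -0.7]
gripper_width: 0.043
```

```bash
cat > plan.py <<'E'
from fit import *
from scipy.spatial.transform import Rotation as Ro
def chestR():
    c,s=np.cos(x[2]),np.sin(x[2]);return np.array([[c,-s,0],[s,c,0],[0,0,1.]])
def toolR(tilt):
    # leaning to +x: z=(-sin,0,-cos); tool x=+chest y ; y = z cross x
    z=np.array([-np.sin(tilt),0,-np.cos(tilt)]);xx=np.array([0,1.,0]);return chestR()@np.column_stack([xx,np.cross(z,xx),z])
def target(th,tilt,stand):
    R=toolR(tilt);return LP((-.105,0,.060),th)-R[:,2]*(.155+stand),R
def row(t,R,s=None):
    s=s or read_state();R0=np.array(s["ee_rot"])
    return np.round(R0.T@(t-np.array(s["position"]))*1000,1).tolist(),np.round(Ro.from_matrix(R0.T@R).as_rotvec(),3).tolist()
E
python3 - <<'E'
from plan import *
s=read_state();p=cams.read_camera("wrist");cv2.imwrite("pics/w7.png",p["image"][:,:,::-1])
print(s["time_s"],np.round(s["joints"],3),s["position"])
t,R=target(.56,.5,.09);print(t,R,row(t,R))
E
```

```text
9.6 [-0.011  0.3    1.24  -0.3    1.648  0.167] [0.57067266 0.00940611 0.5313562 ]
[0.60349915 0.17351917 0.44161759] [[-0.98170531  0.16709753 -0.0912858 ]
 [ 0.19040662  0.86152746 -0.4706546 ]
 [ 0.         -0.47942554 -0.87758256]] ([185.8, 0.1, 33.2], [0.156, -0.152, -1.569])
```

View pics/w7.png

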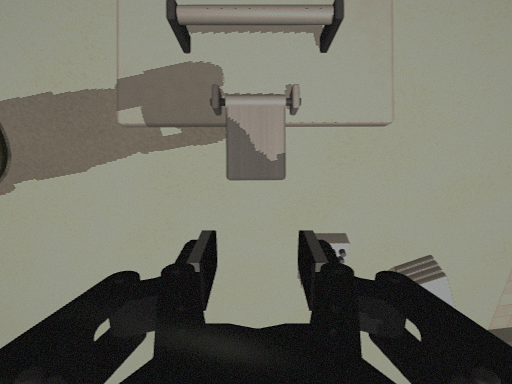

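play_rows(series=[[17,0,0,0.014,-0.014,-0.143],[34,0,0,0.028,-0.028,-0.286],[51,0,0,0.042,-0.042,-0.43],[68,0,5,0.057,-0.055,-0.57],[85,0,10,0.07,-0.07,-0.713],[101,0,15,0.085,-0.083,-0.856],[118,0,20,0.1,-0.097,-1.0],[135,0,25,0.113,-0.11,-1.14],[152,0,30,0.128,-0.124,-1.284],[169,0,33,0.142,-0.138,-1.426],[186,0,33,0.156,-0.152,-1.569],[186,0,33,0.156,-0.152,-1.569]])

```text
time_s: 10.85
position: [0.6035, 0.1753, 0.4393]
ee_rot: [[-0.983, 0.161, -0.093], [0.186, 0.862, -0.472], [0.004, -0.481, -0.877]]
ft_force: [0.0, 0.6, -0.7]
gripper_width: 0.0426
```

```bash
cat > look.py <<'E'
from plan import *
import sys
s=read_state();p=cams.read_camera("wrist");T=wristT(p,s)
print(s["time_s"],np.round(s["joints"],3),s["position"],np.round(s["dq"],2))
th=float(sys.argv[2])
im=p["image"][:,:,::-1].copy()
for l in [(-.105,0,.06),(-.105,.05,.06),(-.105,-.05,.06),(-.175,.125,.018),(-.175,-.125,.018)]:
    u=proj(p,LP(l,th),T);print(l,np.round(u));cv2.circle(im,tuple(int(v) for v in np.round(u)),3,(0,0,255),1)
print([(r["xy"],r["conf"]) for r in pinpoint(p,"bar_handle")[:2]])
cv2.imwrite("pics/%s.png"%sys.argv[1],im)
t,R=target(th,.5,0);print(row(t,R))
E
python3 look.py w8 .56
```

```text
10.85 [ 0.273  0.501  1.183 -0.447  1.687 -1.113] [0.6035434  0.17526385 0.43933445] [-0.03 -0.03  0.    0.01  0.    0.14]
(-0.105, 0, 0.06) [253. 206.]
(-0.105, 0.05, 0.06) [253. 140.]
(-0.105, -0.05, 0.06) [253. 265.]
(-0.175, 0.125, 0.018) [161.  38.]
(-0.175, -0.125, 0.018) [181. 313.]
[([254.8, 208.5], 0.86)]
([-0.1, -0.4, 89.5], [-0.0, -0.001, -0.002])
```

View pics/w8.png

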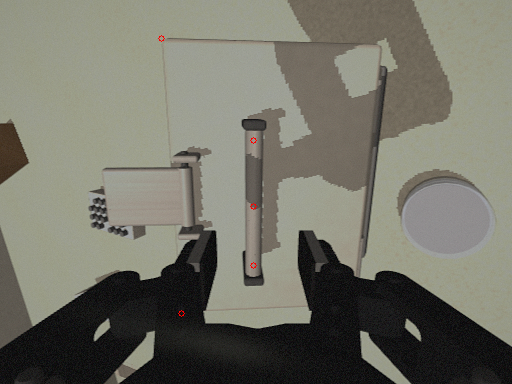

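play_rows(series=[[0,0,20,0,0,0],[0,0,40,0,0,0],[0,0,60,0,0,0],[0,0,75,0,0,0],[0,0,85,0,0,0],[0,0,88,0,0,0],[0,0,88,0,0,0],[0,0,88,0,0,0]])

```text
time_s: 11.75
position: [0.5954, 0.1324, 0.3645]
ee_rot: [[-0.981, 0.171, -0.091], [0.193, 0.861, -0.47], [-0.002, -0.479, -0.878]]
ft_force: [-0.3, -0.5, 1.1]
gripper_width: 0.0426
```

play_rows(series=[[0,0,0,0,0,0],[0,0,0,0,0,0],[0,0,0,0,0,0],[0,0,0,0,0,0],[0,0,0,0,0,0],[0,0,0,0,0,0],[0,0,0,0,0,0],[0,0,0,0,0,0]], fingers=0, force=60)

```text
time_s: 12.55
position: [0.5954, 0.1323, 0.3653]
ee_rot: [[-0.981, 0.171, -0.091], [0.194, 0.861, -0.471], [-0.003, -0.48, -0.878]]
ft_force: [-2.8, -2.3, 5.3]
gripper_width: 0.0108
```

```bash
python3 look.py w9 .56
python3 - <<'E'
from plan import *
s=read_state();print(s["ft_force"],s["gripper_width"])
R0=np.array(s["ee_rot"]);g0=np.array(s["position"])+R0[:,2]*.155
h=LP((0,0,0),0);print("bar radius",np.linalg.norm((chestR().T@(g0-h))[[0,2]]))
b0=.56
for i,th in enumerate(np.arange(.60,1.36,.04)):
    tilt=.5+.25*min(1,(th-b0)/.75)
    t,R=target(th,tilt,0);print(round(th,2),row(t,R,s))
E
```

```text
12.55 [ 0.21   0.505  1.35  -0.458  1.504 -1.083] [0.59543078 0.13226958 0.36533186] [-0. -0. -0. -0. -0.  0.]
(-0.105, 0, 0.06) [256. 258.]
(-0.105, 0.05, 0.06) [255. 155.]
(-0.105, -0.05, 0.06) [257. 344.]
(-0.175, 0.125, 0.018) [108.  -7.]
(-0.175, -0.125, 0.018) [157. 391.]
[([257.0, 257.3], 0.84)]
([-0.1, 0.3, 2.9], [-0.0, 0.001, -0.004])
[-2.40610526 -2.65406387  5.542788  ] 0.011145544222637211
bar radius 0.12281015917333153
0.6 ([-0.0, 5.1, -1.1], [0.013, 0.001, -0.004])
0.64 ([-0.0, 10.1, -4.9], [0.027, 0.001, -0.004])
0.68 ([-0.0, 15.2, -8.6], [0.04, 0.001, -0.004])
0.72 ([0.0, 20.4, -12.2], [0.053, 0.001, -0.004])
0.76 ([0.0, 25.8, -15.5], [0.067, 0.001, -0.004])
0.8 ([0.1, 31.3, -18.8], [0.08, 0.001, -0.004])
0.84 ([0.1, 37.0, -21.8], [0.093, 0.001, -0.004])
0.88 ([0.1, 42.8, -24.7], [0.107, 0.001, -0.004])
0.92 ([0.1, 48.7, -27.4], [0.12, 0.001, -0.004])
0.96 ([0.1, 54.7, -29.9], [0.133, 0.001, -0.004])
1.0 ([0.2, 60.8, -32.2], [0.147, 0.0, -0.004])
1.04 ([0.2, 67.0, -34.4], [0.16, 0.0, -0.004])
1.08 ([0.2, 73.3, -36.3], [0.173, 0.0, -0.004])
1.12 ([0.2, 79.7, -38.1], [0.187, 0.0, -0.004])
1.16 ([0.3, 86.2, -39.6], [0.2, 0.0, -0.004])
1.2 ([0.3, 92.7, -40.9], [0.213, 0.0, -0.004])
1.24 ([0.3, 99.3, -42.1], [0.227, 0.0, -0.004])
1.28 ([0.4, 105.9, -43.0], [0.24, 0.0, -0.004])
1.32 ([0.4, 112.1, -43.8], [0.25, 0.0, -0.004])
1.36 ([0.4, 116.8, -44.8], [0.25, 0.0, -0.004])
```

View pics/w9.png

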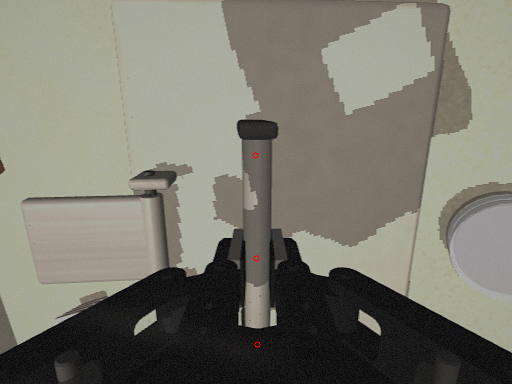

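play_rows(series=[[0,5,-4,0.013,0,0],[0,10,-7.5,0.027,0,0],[0,15,-11,0.04,0,0],[0,20.5,-15,0.053,0,0],[0,26,-18,0.067,0,0],[0,31,-21.5,0.08,0,0],[0,37,-24.5,0.093,0,0],[0,43,-27.5,0.107,0,0],[0,49,-30,0.12,0,0],[0,55,-32.5,0.133,0,0],[0,61,-35,0.147,0,0],[0,61,-35,0.147,0,0]])

```text
time_s: 13.85
position: [0.6091, 0.2014, 0.3659]
ee_rot: [[-0.981, 0.155, -0.116], [0.194, 0.781, -0.593], [-0.001, -0.604, -0.797]]
ft_force: [-1.7, -2.8, -3.5]
gripper_width: 0.0107
```

```bash
python3 look.py w10 1.0
python3 - <<'E'
from plan import *
s=read_state();print(s["ft_force"],s["gripper_width"])
R0=np.array(s["ee_rot"]);g0=np.array(s["position"])+R0[:,2]*.155
v=(chestR().T@(g0-LP((0,0,0),0)));print("bar radius",np.hypot(v[0],v[2]),"theta",np.arctan2(v[2],-v[0])-np.arctan2(.06,.105), v)
for th in np.arange(1.0,1.4,.04):
    tilt=.5+.25*min(1,(th-.56)/.75)
    t,R=target(th,tilt,0);print(round(th,2),row(t,R,s))
p=cams.read_camera("scene");cv2.imwrite("pics/s10.png",cv2.resize(p["image"][110:270,150:350,::-1],None,fx=3.6,fy=3.6,interpolation=cv2.INTER_CUBIC))
E
```

```text
13.85 [ 0.321  0.598  1.22  -0.557  1.665 -1.01 ] [0.60914732 0.20139595 0.36590357] [-0.01 -0.01  0.01  0.02 -0.01 -0.01]
(-0.105, 0, 0.06) [255. 259.]
(-0.105, 0.05, 0.06) [255. 155.]
(-0.105, -0.05, 0.06) [256. 345.]
(-0.175, 0.125, 0.018) [ 62. -29.]
(-0.175, -0.125, 0.018) [132. 424.]
[([257.3, 261.3], 0.61)]
([0.1, -22.9, 3.8], [-0.148, -0.001, -0.004])
[ 0.06178922 -2.62979287 -5.98886689] 0.010730609066687333
bar radius 0.12251166735021826 theta 1.0119939282587174 [-4.85708422e-03 -5.10767896e-05  1.22415348e-01]
1.0 ([0.2, -0.3, 2.1], [-0.001, -0.001, -0.004])
1.04 ([0.2, 5.6, -0.9], [0.012, -0.001, -0.004])
1.08 ([0.2, 11.5, -3.7], [0.026, -0.001, -0.004])
1.12 ([0.3, 17.6, -6.4], [0.039, -0.001, -0.004])
1.16 ([0.3, 23.7, -8.9], [0.052, -0.001, -0.004])
1.2 ([0.3, 30.0, -11.1], [0.066, -0.001, -0.004])
1.24 ([0.3, 36.4, -13.2], [0.079, -0.001, -0.004])
1.28 ([0.4, 42.8, -15.1], [0.092, -0.001, -0.004])
1.32 ([0.4, 48.8, -16.8], [0.102, -0.001, -0.004])
1.36 ([0.4, 53.3, -18.5], [0.102, -0.001, -0.004])
```

View pics/w10.png

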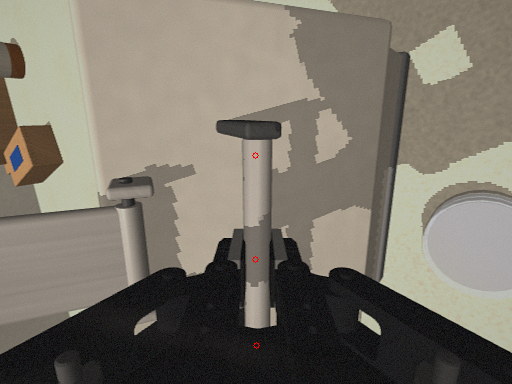

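View pics/s10.png

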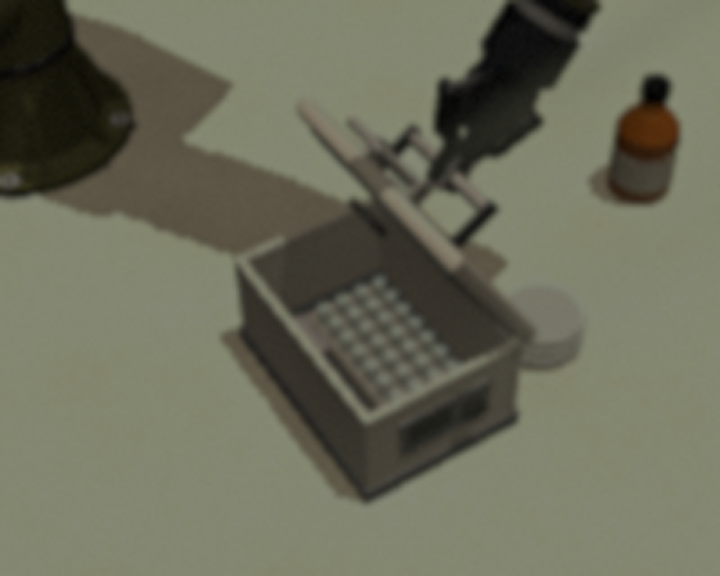

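play_rows(series=[[0,6,-3,0.012,0,0],[0,11.5,-6,0.026,0,0],[0,17.5,-8.5,0.039,0,0],[0,24,-11,0.052,0,0],[0,30,-13,0.066,0,0],[0,36,-15,0.079,0,0],[0,40,-16.5,0.086,0,0],[0,43,-17,0.092,0,0],[0,43,-17,0.092,0,0],[0,43,-17,0.092,0,0],[0,43,-17,0.092,0,0]])

```text
time_s: 15.1
position: [0.6177, 0.2447, 0.3533]
ee_rot: [[-0.981, 0.144, -0.13], [0.194, 0.724, -0.661], [-0.001, -0.674, -0.739]]
ft_force: [-1.4, -4.9, -4.9]
gripper_width: 0.0107
```

```bash
python3 look.py w11 1.28
python3 - <<'E'
from plan import *
s=read_state();print(s["ft_force"],s["gripper_width"])
R0=np.array(s["ee_rot"]);g0=np.array(s["position"])+R0[:,2]*.155
v=(chestR().T@(g0-LP((0,0,0),0)));print("bar radius",np.hypot(v[0],v[2]),"theta",np.arctan2(v[2],-v[0])-np.arctan2(.06,.105), v)
p=cams.read_camera("scene");cv2.imwrite("pics/s11.png",cv2.resize(p["image"][110:270,150:350,::-1],None,fx=3.6,fy=3.6,interpolation=cv2.INTER_CUBIC))
E
```

```text
15.1 [ 0.383  0.677  1.134 -0.612  1.754 -0.974] [0.61771008 0.24473035 0.35333841] [ 0.  0.  0.  0. -0.  0.]
(-0.105, 0, 0.06) [255. 260.]
(-0.105, 0.05, 0.06) [255. 155.]
(-0.105, -0.05, 0.06) [256. 346.]
(-0.175, 0.125, 0.018) [ 30. -49.]
(-0.175, -0.125, 0.018) [118. 451.]
[([259.9, 258.7], 0.75)]
([0.3, -36.9, 6.0], [-0.24, -0.002, -0.004])
[-0.79550101 -4.93237304 -6.90975525] 0.010904829251349871
bar radius 0.12221229068609524 theta 1.2867752660820533 [ 2.84711374e-02 -1.10262595e-04  1.18849646e-01]
```

View pics/w11.png

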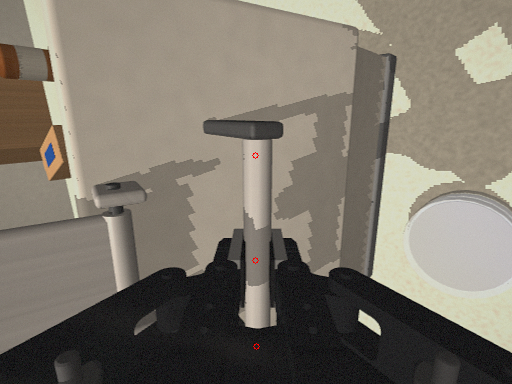

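View pics/s11.png

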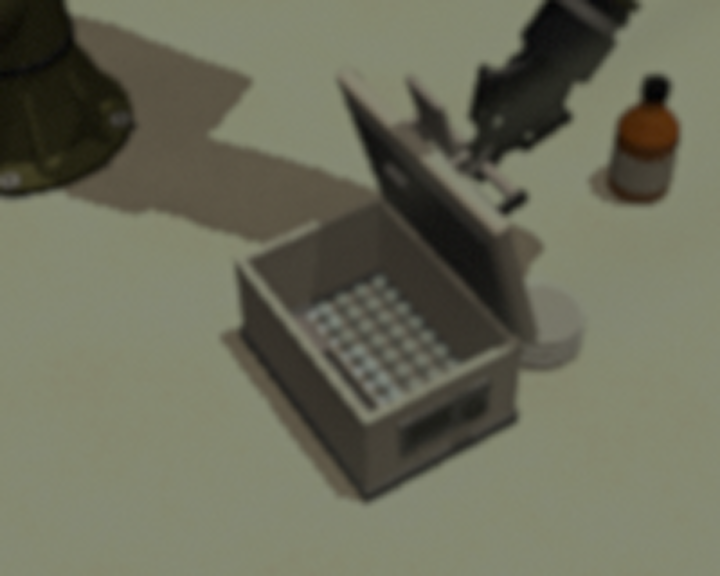

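play_rows(series=[[0,0,0,0,0,0],[0,0,0,0,0,0],[0,0,0,0,0,0],[0,0,0,0,0,0],[0,0,0,0,0,0]], fingers=0.35)

```text
time_s: 15.75
position: [0.6177, 0.2448, 0.3535]
ee_rot: [[-0.981, 0.144, -0.13], [0.194, 0.725, -0.661], [-0.001, -0.674, -0.739]]
ft_force: [0.5, -0.7, 0.0]
gripper_width: 0.0298
```

play_rows(series=[[0,0,-10,0,0,0],[0,0,-20,0,0,0],[0,0,-35,0,0,0],[0,0,-50,0,0,0],[0,0,-70,0,0,0],[0,0,-95,0,0,0],[0,0,-120,0,0,0],[0,0,-120,0,0,0],[0,0,-120,0,0,0]])

```text
time_s: 16.65
position: [0.6332, 0.3244, 0.4418]
ee_rot: [[-0.981, 0.144, -0.129], [0.193, 0.725, -0.661], [-0.001, -0.674, -0.739]]
ft_force: [-0.2, -0.6, -0.7]
gripper_width: 0.0301
```

```bash
python3 look.py w12 1.287
python3 - <<'E'
from plan import *
s=read_state();print(s["ft_force"],s["gripper_width"])
p=cams.read_camera("scene");cv2.imwrite("pics/s12.png",cv2.resize(p["image"][110:270,150:350,::-1],None,fx=3.6,fy=3.6,interpolation=cv2.INTER_CUBIC))
E
```

```text
16.65 [ 0.475  0.763  0.791 -0.626  2.015 -1.052] [0.6331509  0.32439365 0.44181772] [-0.01  0.    0.04 -0.   -0.01  0.  ]
(-0.105, 0, 0.06) [256. 194.]
(-0.105, 0.05, 0.06) [256. 136.]
(-0.105, -0.05, 0.06) [257. 246.]
(-0.175, 0.125, 0.018) [148.  36.]
(-0.175, -0.125, 0.018) [174. 317.]
[([254.7, 195.0], 0.65)]
([0.3, -36.4, 124.6], [-0.24, -0.002, -0.003])
[-1.06434789 -0.35241419 -0.74478871] 0.029777322163603945
```

View pics/w12.png

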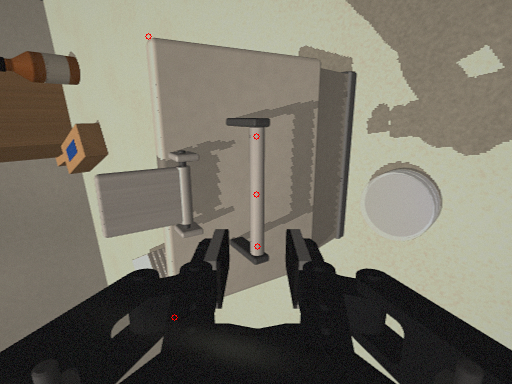

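View pics/s12.png

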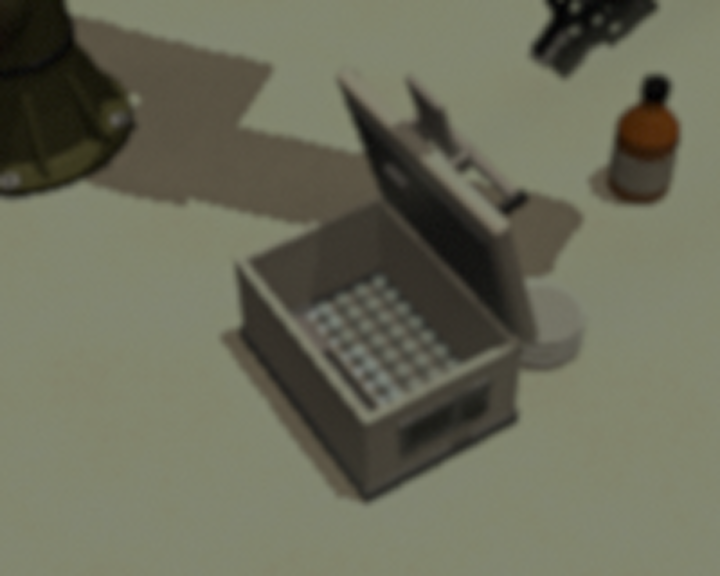

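Run:
```python
from plan import *
s=read_state();p=cams.read_camera("wrist");T=wristT(p,s)
for ph in (0,.1,.3,.75): print(ph,[np.round(proj(p,LP((-.066,y,.004),1.287,ph),T)) for y in (.025,-.025)])
from bench import workorder
print(workorder.sign_off())
```

```text
0 [array([ 93., 176.]), array([103., 240.])]
0.1 [array([ 95., 177.]), array([105., 243.])]
0.3 [array([102., 180.]), array([112., 249.])]
0.75 [array([134., 184.]), array([143., 257.])]
the job is handed in; nothing more can be done
None
```

I did the whole job and handed it in at about 17 s of the 51 s. The hand-in reports no verdict, so what follows is what my own checks showed.

**What I did**
- **Freeing the lid:** I pinched the paddle blade, lifted it to free the pawl, raised the lid by it and let go.
- **Opening the lid:** I took the bar handle, swung the lid open along its arc, let go and backed the gripper off about 120 mm.

**Last checks**
- **Lid open:** the gripper position put the lid at about 1.29 rad before release. In the wrist and scene pictures after release it looked unchanged.
- **Paddle:** its corners in the last wrist picture best match about 0 rad, to within a few pixels. That view separates 0 from 0.1 rad only weakly, so being under 0.1 is likely but not sharply measured.
- **Force and bystanders:** the wrist force was near zero after the retreat, and the gripper was clear of everything. The bottle and dishes look undisturbed in the scene picture. I did not re-measure the vial rack, but the arm never came near it.

**What disagreed**
- **Height of the ajar lid:** I aimed for about 0.42 rad, but the picture fit gave about 0.56 rad. The gripper's hold kept the blade from turning, so the paddle was already back near 0 (fit -0.01 rad) by the time I let go. It was still below the 0.7 limit, and the later view above the bar handle agreed with 0.56.
- **Bar grip:** the fingers read about 11 mm on the 13 mm bar, and held without slipping.

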